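# Hang the caddy on the cleat rack, lock it and load the blue jar

## Robot

A 6-joint arm with a two-finger parallel gripper is mounted at the origin on the work surface. World frame = base frame: x ahead of the robot, y to its left, z up, the work surface at z = 0. Lengths are in m, angles in rad, forces in N, time in s.
With the tool pointing down it reaches from about 0.275 to 1 m from the base axis. Payload 8.4 kg.
Tool frame: the origin (TCP) lies on the centre line of the jaws, within the pads' length; the fingertips stand 17 mm ahead of it and the grasp point (between the pads) lies 2 mm behind it (bot.tcp_to_tips is the y of the fingertips in the tool frame, in m); y points along the fingers, z is the direction in which the jaws open and shut, and the axes are right-handed (so a half turn about y gives the same grasp; the last joint's range is limited). The gripper opens to 85 mm and grips with 20 to 120 N. Pads are 22 mm wide; open, the fingers measure 114 mm over their backs; the gripper's body (76 mm by 85 mm) begins 54 mm behind the grasp point. The pads swing forward as they close: fully open they stand 13 mm farther back than shut.
Start: joints at [1.178, 0.353, 1.633, -0, 1.155, -0.002], TCP at [0.238, 0.578, 0.248] pointing down, gripper open.
Joint ranges: [-2.63, 2.63], [-0.92, 2.1], [0.06, 2.66], [-1.3, 4.44], [0, 2.69], [-3.02, 3.02]. Speed limits (rad/s): [2.22, 2.22, 2.79, 3.14, 3.14, 3.14].

## Interface

Orientations are given as a unit quaternion [x, y, z, w].
In Python, from workcell import bot, hand, kinematics, get_obs, vision, hand_in gives the robot as it stands. The module is installed in compiled form; this text tells all that it offers. Calls block until the motion is done:
- bot.reach(position, orientation): joint-space move of the TCP to a pose.
- bot.servo_line(position, ori=None, velocity=0.15): straight line of the TCP; ori=None keeps the orientation; velocity is the mean speed in m/s.
- bot.goto_joints(angles): joint-space move.
- hand.move_gripper(opening, strength=None): finger opening in m; strength is the grip in N (None keeps the last); returns when the fingers have stopped.
- bot.dwell(seconds).
- kinematics.solve_ik(position, orientation): joint angles nearest the present ones, or None.
- get_obs(): the state.
- vision.read_camera(name): name is "scene" or "side" or "wrist"; returns a dict with "frame" (480x640x3 uint8, red, green, blue), "intrinsics" (3x3 intrinsics, pixels), "view" (4x4, takes a point from world to camera coordinates). Camera axes: x right, y down, z forward; pixel columns grow to the right and rows downward; lengths in m; the calibration is good to about 2 mm. The wrist camera is an equidistant fisheye: a pixel r from the principal point sees the ray r / f radians off the axis. A picture is of the moment at which its call begins. There is no depth.
A pose or a line that the arm cannot do raises bot.IKError and nothing moves.
- hand_in(): hands the job in, once; it reports no verdict.
The state is a dict: "time_s": time; "joint_pos": joint angles; "joint_vel": joint speeds; "joint_efforts": joint torques, N m; "position": TCP position; "orientation": TCP orientation; "wrist_force": force on the tool from outside, world axes, zero at the start; "ft_torque": the same for the moment, N m; "gripper_width": finger opening in m.
Only numpy, scipy, OpenCV 4.12 (cv2) and the standard library are available. Lean on these libraries where they do the work, as an engineer would, in place of code of your own. Each camera call takes 0.05 s, during which the arm holds its last target. There are 200 camera calls.

## Task

Pick up the white caddy by its black grip and hang it at the middle of the rack's cleat: tilt its top towards the rack so the metal strip on its back goes in behind the cleat, then let it swing upright, drop fully home and let go. Next turn the red keeper round over the caddy's back board as far as it goes, and after that set the blue jar gently upright in either pocket of the hung caddy. Leave the other jars and the cup of sticks where they are.

Things in the scene. Friction and masses are not known exactly. Their poses are not given: they have to be found in the camera images.
- rack: Fixed plywood cleat rack. Origin on the table below the middle of the panel's front face; x into the panel (front looks to -x), y along it, z up. Panel 280 mm wide, 18 mm thick, top at 174 mm; base board 300 mm wide, x -60 to 90 mm, 15 mm high. Aluminium cleat and, below it, a grey plastic rest batten (200 mm wide, z 72 to 94 mm, reaching out to x -38 mm) on its front
- cleat_lip (a point): Middle of the cleat's top edge, panel side: x -31, y 0, z 146 mm in the rack's frame. The cleat is a 5 mm plate, 160 mm wide, that slopes from here down to the panel at 60 degrees to the horizontal; its panel-side face ends at x -14, z 116 mm; its outermost edge is at x -36 mm
- home (a point): Where the caddy's origin lies when it hangs fully home: x -93, y 0, z 70 mm in the rack's frame, at the cleat's middle. Axes as the rack's; the caddy's x then lies along this x, it is upright and its rear face touches the batten. Cleat, strip, batten and back board are smooth (friction about 0.2)
- caddy: Loose white caddy, about 0.32 kg, 110 mm deep (x), 180 mm wide (y), on the table. Origin at the centre of its underside, x towards its rear, z up. Floor and low walls 5 mm thick; walls 50 mm high; back board x 47 to 55 mm, 104 mm high. An 8 mm divider at y 0, 50 mm high, makes two pockets 78 mm (y) by 97 mm (x) with centres at x -2, y +45 and -45 mm. Its centre of mass lies nearly below its grip
- caddy_grip (a point): Point to hold the caddy, in the black grip plate over its divider: x 5, y 0, z 112 mm in the caddy's frame; pinch along the caddy's y from above. The plate is 12 mm thick (y), 44 mm long (x, -17 to 27 mm), its top 16 mm above this point
- strip_tip (a point): Middle of the lower tip of the caddy's aluminium rear strip, on the face that rests on the cleat: x 75, y 0, z 54 mm in the caddy's frame. The strip, 140 mm wide, 5 mm thick, slopes from the rear face at z 88 mm down and rearward at 60 degrees to the horizontal. Home, the tip is at x -18, y 0, z 124 mm in the rack's frame
- keeper (a joint): Red keeper: flat bar 14 mm wide, 8 mm thick, 58 mm long on a vertical pivot at x 9, y -60 mm in the rack's frame, underside at z 177 mm. 0 = along the rack's -y, clear; grows turning to the front (clockwise from above); 1.57 = pointing to -x over a hung caddy's back board, 3 mm above it; stop at 1.65. Light friction (1 N at its post), stays where left
- keeper_post (a point): Red upright post on the keeper, 12 mm diameter, 42 mm from the pivot; this point is 14 mm above the bar, at z 199 mm; the post stands from z 185 to 213 mm
- jar_blue: Blue plastic pigment jar with a white cap (the one to load; the three jars may stand in any order): round, 40 mm diameter up to 90 mm, narrowing to a 37 mm cap, 120 mm tall, about 0.14 kg, standing upright. Origin at the centre of its underside, z up
- jar_yellow: Yellow plastic pigment jar with a white cap (bystander): round, 40 mm diameter up to 90 mm, narrowing to a 37 mm cap, 120 mm tall, about 0.14 kg, standing upright. Origin at the centre of its underside, z up
- jar_green: Green plastic pigment jar with a white cap (bystander): round, 40 mm diameter up to 90 mm, narrowing to a 37 mm cap, 120 mm tall, about 0.14 kg, standing upright. Origin at the centre of its underside, z up
- cup: Paper cup full of wooden stir sticks, bystander: 68 mm diameter, 85 mm high, sticks to 135 mm. Origin at the centre of its underside
There are look-alikes about, which are no part of the job. Several things have the shape of the caddy; the one meant has the colours described above.

How it is judged:
By the outcome, as a careful person would: the job done as asked, in the order asked, and still so for the second after the job is handed in, with the robot touching nothing.
It also fails if it takes over 64 s, if anything falls off the work surface, if the arm or the gripper's body presses on something with over 40 N, if the wrist force passes 120 N, or if a joint passes its speed limit or range.

## Working session

There is one attempt and no reset: what is moved stays moved. The work goes in short steps, each a Python script; the robot and the scene stay as the last script left them, time stands still between calls to the robot, and variables do not carry over. Pictures are saved under pics/ and viewed, about 8 in all and at most 12, crops included, and the job is handed in when it is done.

```bash
mkdir -p pics; python3 - <<'E'
from workcell import *
import cv2,numpy as np
for n in ["scene","side","wrist"]:
    c=vision.read_camera(n); cv2.imwrite(f"pics/{n}0.png",c["frame"][:,:,::-1]); np.savez(f"{n}0.npz",**c)
    print(n,c["intrinsics"].round(1).tolist(),c["view"].round(3).tolist())
o=get_obs();print(o)
E
```

```text
scene [[505.5, 0.0, 310.9], [0.0, 505.5, 240.8], [0.0, 0.0, 1.0]] [[-0.855, 0.519, -0.02, 0.426], [0.311, 0.481, -0.819, -0.045], [-0.415, -0.706, -0.573, 1.562], [0.0, 0.0, 0.0, 1.0]]
side [[443.6, 0.0, 320.4], [0.0, 443.6, 244.9], [0.0, 0.0, 1.0]] [[0.998, -0.069, -0.007, -0.481], [-0.057, -0.767, -0.639, 0.106], [0.038, 0.637, -0.77, 1.039], [0.0, 0.0, 0.0, 1.0]]
wrist [[371.6, 0.0, 328.7], [0.0, 371.6, 235.7], [0.0, 0.0, 1.0]] [[0.381, 0.925, -0.001, -0.624], [0.88, -0.362, 0.307, -0.04], [0.283, -0.117, -0.952, 0.38], [0.0, 0.0, 0.0, 1.0]]
{'time_s': 0.15, 'joint_pos': array([ 1.17758241e+00,  3.53524998e-01,  1.63392506e+00,  1.49082423e-06,
        1.15521728e+00, -2.40037608e-03]), 'joint_vel': array([-0.00188913, -0.00182065, -0.00227985,  0.00056288,  0.00194516,
        0.00112787]), 'joint_efforts': array([-9.81374287e-04, -6.05642581e+01, -3.42341673e+01,  2.90147204e-05,
        6.10134099e-03, -2.42805464e-05]), 'position': array([0.2379608 , 0.57756866, 0.24772805]), 'orientation': array([ 0.69402198, -0.13737113,  0.13722085, -0.69327707]), 'wrist_force': array([0.41671993, 0.54213463, 1.14984529]), 'ft_torque': array([-0.00340441,  0.01885889,  0.04571104]), 'gripper_width': 0.08531752649449419}
```

View pics/scene0.png

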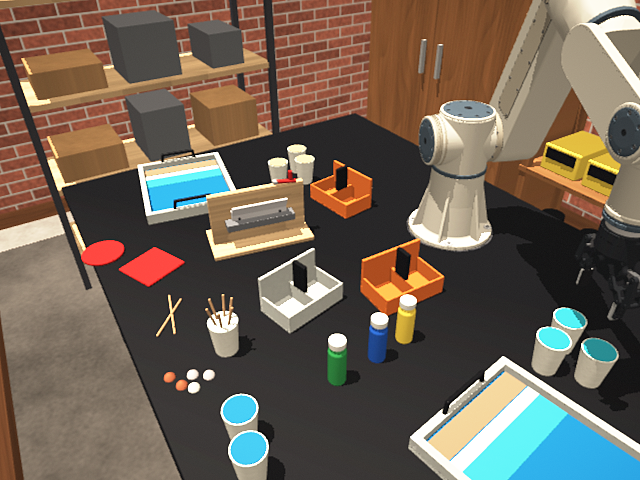

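View pics/side0.png

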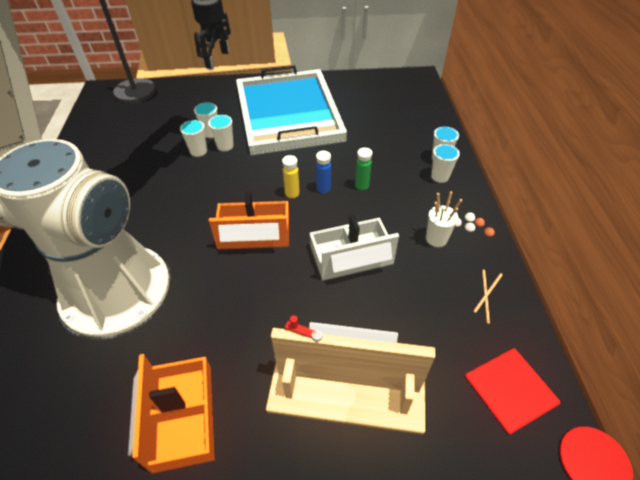

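The only white caddy with a black grip is at scene (300,290) / side (353,250). The look-alikes are orange: scene (402,275) and (341,190). So the white one is meant. The blue jar is the middle of the three, at scene (378,338) / side (324,172). The rack is at scene (257,220), with its keeper at about (286,178). I'll enlarge to confirm and pick corner pixels.

```bash
python3 - <<'E'
import cv2
a=cv2.imread("pics/scene0.png")[165:335,195:355]; cv2.imwrite("pics/c1.png",cv2.resize(a,None,fx=3.5,fy=3.5,interpolation=2))
a=cv2.imread("pics/side0.png")[210:435,255:445]; cv2.imwrite("pics/c2.png",cv2.resize(a,None,fx=2.6,fy=2.6,interpolation=2))
E
```

```text
(no output)
```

View pics/c1.png

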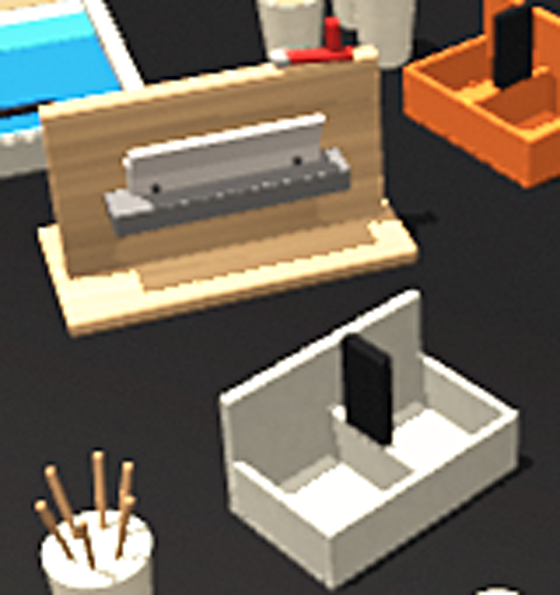

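View pics/c2.png

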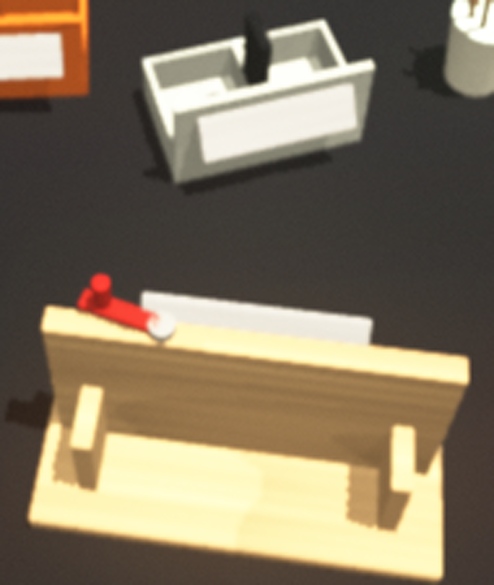

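The crops confirm the caddy: white, black grip, metal strip rear plate facing the rack. The rack's keeper lies along -y, at side crop (120,310). Next I cast the corner pixels onto planes and fit planar poses.

```bash
cat > h.py <<'E'
import numpy as np, cv2
from scipy.spatial.transform import Rotation as R
def ray(c,uv):
    K=c["intrinsics"];V=c["view"];d=np.array([(uv[0]-K[0,2])/K[0,0],(uv[1]-K[1,2])/K[1,1],1.])
    return -V[:3,:3].T@V[:3,3], V[:3,:3].T@d
def wray(c,uv): # fisheye
    K=c["intrinsics"];V=c["view"];p=np.array([uv[0]-K[0,2],uv[1]-K[1,2]])/K[0,0];r=np.linalg.norm(p)+1e-9
    return -V[:3,:3].T@V[:3,3], V[:3,:3].T@np.r_[p/r*np.sin(r),np.cos(r)]
def onz(od,z): o,d=od; return (o+d*(z-o[2])/d[2])[:2]
def kabsch(L,W):
    L=np.array(L);W=np.array(W);l=L.mean(0);w=W.mean(0)
    s=((L-l)[:,0]*(W-w)[:,1]-(L-l)[:,1]*(W-w)[:,0]).sum();c=((L-l)*(W-w)).sum()
    a=np.arctan2(s,c);M=np.array([[np.cos(a),-np.sin(a)],[np.sin(a),np.cos(a)]]);t=w-M@l
    return t,a,1e3*(W-(L@M.T+t))
def tri(a,b):
    A=[];y=[]
    for o,d in (a,b):
        d=d/np.linalg.norm(d);P=np.eye(3)-np.outer(d,d);A.append(P);y.append(P@o)
    return np.linalg.solve(A[0]+A[1],y[0]+y[1])
E
python3 - <<'E'
from h import *
np.set_printoptions(suppress=True,precision=4)
S=dict(np.load("scene0.npz"));D=dict(np.load("side0.npz"))
sc=lambda u,v:ray(S,((u+.5)/3.5-.5+195,(v+.5)/3.5-.5+165))
sd=lambda u,v:ray(D,((u+.5)/2.6-.5+255,(v+.5)/2.6-.5+210))
rack=[((0,-.14,.174),sd(49,309)),((0,.14,.174),sd(468,357)),((.018,-.14,.174),sd(43,328)),((.018,.14,.174),sd(466,382)),
 ((-.06,.15,.015),sc(70,321)),((-.06,-.15,.015),sc(417,250)),((-.06,.15,0),sc(75,334)),((0,.14,.174),sc(47,113)),((0,-.14,.174),sc(378,62))]
cad=[((.055,-.09,.104),sd(177,116)),((.055,.09,.104),sd(373,66)),((.055,-.09,0),sd(178,182)),((.055,.09,0),sd(360,140)),((-.055,-.09,.05),sd(142,60)),((-.055,.09,.05),sd(325,22)),
 ((-.055,.09,0),sc(333,587)),((-.055,.09,.05),sc(331,535)),((-.055,-.09,.05),sc(517,410)),((-.055,-.09,0),sc(517,458)),((.047,-.09,.104),sc(415,296))]
for n,P in(("rack",rack),("caddy",cad)):
    t,a,r=kabsch([p[0][:2] for p in P],[onz(p[1],p[0][2]) for p in P]);print(n,t,a);print(r.round(1).tolist())
print("grip top tri",tri(sc(367,342),sd(257,19)))
def blob(c,lo,hi):
    h=cv2.cvtColor(c["frame"],cv2.COLOR_RGB2HSV);m=cv2.inRange(h,lo,hi);n,l,s,ce=cv2.connectedComponentsWithStats(m)
    return [(s[i].tolist(),ce[i].round(1).tolist()) for i in range(1,n) if s[i,4]>60]
for c in(S,D): print(blob(c,(108,150,50),(125,255,220)))
for c in(S,D): print("red",[b for b in blob(c,(0,200,100),(4,255,255))][:6])
E
```

```text
rack [ 0.5213 -0.2519] -1.7975409929973016
[[0.6, -5.7], [0.2, 2.1], [0.7, -2.1], [-1.1, 2.5], [-1.9, -0.9], [1.4, -2.3], [-4.6, -2.0], [-4.0, 0.1], [8.7, 8.2]]
caddy [0.5628 0.0629] -1.3477996788420281
[[-0.0, -1.0], [-1.4, 1.9], [0.9, 4.5], [-0.6, 0.1], [-0.7, 3.9], [2.3, -0.5], [0.1, -3.0], [0.2, -0.9], [-0.5, -1.9], [-4.0, -5.6], [3.7, 2.5]]
grip top tri [0.5642 0.0645 0.135 ]
[([368, 325, 20, 38, 586], [377.0, 344.9])]
[([317, 163, 14, 30, 370], [323.5, 177.8])]
red [([278, 170, 18, 13, 63], [288.7, 177.7]), ([82, 243, 43, 23, 87], [106.8, 259.5]), ([130, 260, 54, 27, 102], [159.6, 275.3])]
red [([286, 316, 24, 20, 187], [296.0, 326.2]), ([465, 349, 95, 85, 4173], [512.0, 389.5]), ([560, 427, 73, 53, 3079], [593.5, 455.8])]
```

```bash
cat >> h.py <<'E'
def tool(ydir, tilt=0., flip=1):
    """jaws along horizontal unit angle ydir (rad), tool down, tilted by tilt about that axis (y of caddy/rack)"""
    z=flip*np.array([np.cos(ydir),np.sin(ydir),0]);y=np.array([0,0,-1.]);M=np.c_[np.cross(y,z),y,z]
    ax=np.array([np.cos(ydir),np.sin(ydir),0])
    return (R.from_rotvec(ax*tilt)*R.from_matrix(M)).as_quat()
E
python3 - <<'E'
from h import *
from workcell import *
np.set_printoptions(suppress=True,precision=3)
print(R.from_quat(get_obs()["orientation"]).as_matrix())
for f in(1,-1):
  for n,p,a,t in(("look",(.54,-.02,.40),-1.348,0),("cad",(.563,.063,.112),-1.348,0),("home",(.541,-.166,.182),-1.7975,0),("hometilt",(.541,-.17,.25),-1.7975,.21)):
    print(f,n,kinematics.solve_ik(p,tool(a+np.pi/2,t,f)))
bot.reach((.54,-.02,.40),tool(-1.57+np.pi/2,0,-1))
o=get_obs();print(o["time_s"],o["joint_pos"])
c=vision.read_camera("wrist");cv2.imwrite("pics/w1.png",c["frame"][:,:,::-1]);np.savez("w1.npz",**c)
print(-c["view"][:3,:3].T@c["view"][:3,3])
E
```

```text
[[ 0.925 -0.     0.381]
 [-0.381 -0.001  0.925]
 [-0.    -1.    -0.001]]
1 look [-0.04   0.107  1.617  0.     1.418 -0.263]
1 cad [ 0.109  0.43   1.87   0.     0.842 -0.114]
1 home [-0.3    0.335  1.823 -0.     0.983 -0.074]
1 hometilt [-0.425  0.283  1.745  0.224  1.164 -0.292]
-1 look [-0.04   0.107  1.617 -0.     1.418  2.879]
-1 cad None
-1 home None
-1 hometilt [-0.425  0.283  1.745  0.224  1.164  2.849]Traceback (most recent call last):
  File "<stdin>", line 8, in <module>
workcell.IKError: the arm cannot take that pose within its joint ranges
```

```bash
python3 - <<'E'
from h import *
from workcell import *
np.set_printoptions(suppress=True,precision=3)
bot.reach((.54,-.02,.36),tool(0))
o=get_obs();print(o["time_s"],o["joint_pos"])
c=vision.read_camera("wrist");cv2.imwrite("pics/w1.png",c["frame"][:,:,::-1]);np.savez("w1.npz",**c)
print(-c["view"][:3,:3].T@c["view"][:3,3])
E
```

```text
2.5667 [-0.039  0.129  1.676  0.     1.336 -0.04 ]
[0.539 0.058 0.486]
```

View pics/w1.png

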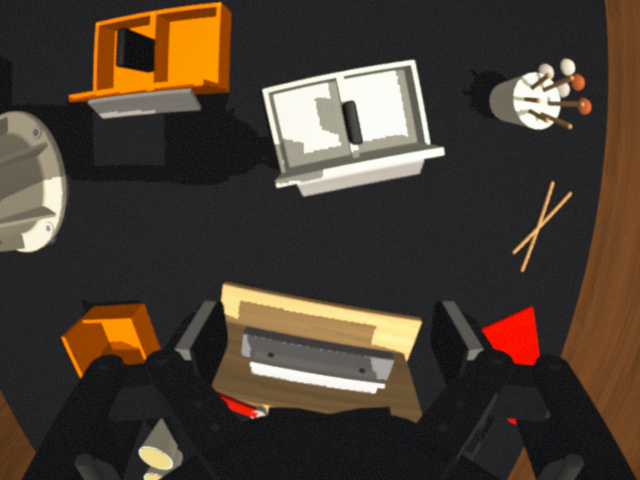

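w1 shows the white caddy, corners (263,90), (415,61), (444,156), (280,188), with its grip top at (352,122). The rack base front corners are at (223,284) and (421,320), and the bright cleat runs from (250,365) to (388,386). Next, get the corners from masks and refit.

```bash
python3 - <<'E'
from h import *
np.set_printoptions(suppress=True,precision=4)
c=dict(np.load("w1.npz"));f=c["frame"];h=cv2.cvtColor(f,cv2.COLOR_RGB2HSV)
def quad(m,x0,y0,x1,y1):
    M=np.zeros_like(m);M[y0:y1,x0:x1]=m[y0:y1,x0:x1]
    k=max(cv2.findContours(M,0,1)[0],key=cv2.contourArea);p=k[:,0].astype(float);return k,p
k,p=quad(cv2.inRange(h,(0,0,190),(180,60,255)),235,350,405,400)
print("cleat",cv2.approxPolyDP(k,3,True)[:,0].tolist(),cv2.contourArea(k))
m=cv2.inRange(h,(0,0,75),(180,80,255));k2,p2=quad(m,240,40,460,205)
print("caddy",cv2.approxPolyDP(k2,3,True)[:,0].tolist())
k3,p3=quad(cv2.inRange(h,(8,50,90),(30,255,255)),205,270,440,345)
print("base",cv2.approxPolyDP(k3,3,True)[:,0].tolist())
k4,p4=quad(cv2.inRange(h,(0,0,0),(180,255,70)),330,90,375,150)
print("grip",cv2.approxPolyDP(k4,2,True)[:,0].tolist(),p4.mean(0))
w=lambda u,v,z:onz(wray(c,(u,v)),z)
# predictions of earlier fit, as check
def fit(n,P):
    t,a,r=kabsch([q[0][:2] for q in P],[w(*q[1],q[0][2]) for q in P]);print(n,t,a,r.round(1).tolist())
fit("caddy",[((.055,-.09,.104),(280,188)),((.055,.09,.104),(444,157)),((-.055,-.09,.05),(263,90)),((-.055,.09,.05),(415,61))])
fit("rack",[((-.06,-.15,.015),(223,284)),((-.06,.15,.015),(421,320)),((-.036,-.08,.144),(250,364)),((-.036,.08,.144),(388,384))])
fit("rackB",[((-.06,-.15,.015),(223,284)),((-.06,.15,.015),(421,320))])
print("griptop",w(352,123,.128))
E
```

```text
cleat [[250, 362], [254, 373], [371, 392], [384, 387], [379, 383]] 1231.0
caddy [[415, 60], [352, 68], [262, 88], [281, 171], [275, 186], [295, 184], [307, 196], [418, 174], [425, 159], [444, 155], [444, 147], [430, 143]]
base [[221, 288], [228, 344], [241, 344], [246, 326], [340, 344], [414, 344], [422, 322], [417, 317], [227, 282]]
grip [[342, 105], [348, 138], [351, 142], [359, 143], [360, 138], [359, 142], [353, 140], [349, 107], [351, 102]] [350.2    124.6818]
caddy [0.5637 0.0597] -1.365633819489467 [[2.0, 0.5], [-1.1, -1.1], [-0.7, 0.3], [-0.2, 0.3]]
rack [ 0.5222 -0.2563] -1.7671900409293368 [[1.3, 2.1], [-2.6, 1.3], [-1.9, -2.5], [3.2, -1.0]]
rackB [ 0.5213 -0.2546] -1.7726841106145295 [[1.8, -0.4], [-1.8, 0.4]]
griptop [0.562  0.0558]
```

```bash
python3 - <<'E'
from h import *
np.set_printoptions(suppress=True,precision=4)
c=dict(np.load("w1.npz"));f=c["frame"].astype(float);D=dict(np.load("side0.npz"));S=dict(np.load("scene0.npz"))
def edge(img,u,v0,v1,sign):  # subpixel row of strongest rise(+)/fall(-) going down at column u
    g=cv2.GaussianBlur(img,(3,3),0)[v0:v1,u];d=sign*np.diff(g);i=int(d.argmax())
    if 0<i<len(d)-1:
        a,b,e=d[i-1:i+2];i=i+.5*(a-e)/(a-2*b+e+1e-9)
    return v0+i+.5
def run(n,cast,img,us,l0,l1,w,sign,z,rx):
    P=[]
    for u in us:
        vc=l0[1]+(u-l0[0])*(l1[1]-l0[1])/(l1[0]-l0[0]);P.append(onz(cast((u,edge(img,u,int(vc-w),int(vc+w),sign))),z))
    P=np.array(P)
    for _ in range(3):
        m=P.mean(0);d=np.linalg.svd(P-m)[2][0];d*=np.sign(d[0]);nn=np.array([d[1],-d[0]]);r=(P-m)@nn;P=P[abs(r)<2*r.std()+1e-4]
    yaw=np.arctan2(d[1],d[0])-np.pi/2
    o=m-rx*np.array([np.cos(yaw),np.sin(yaw)])
    print(n,"yaw",yaw.round(4),"x-line through",o.round(4)," n-dist at y-mid:",((np.array([.5217,-.254])-o)@[np.cos(yaw),np.sin(yaw)]).round(4),"rms mm",(1e3*r.std()).round(2),len(P))
g=lambda X:cv2.cvtColor(X["frame"],cv2.COLOR_RGB2GRAY).astype(float)
W=lambda uv:wray(c,uv)
run("base",W,g(c),range(232,415,3),(223,284),(421,320),7,1,.015,-.06)
run("cleat",W,g(c),range(256,382,2),(250,363),(385,383),6,1,.1435,-.0355)
run("panelfront side",lambda uv:ray(D,uv),g(D),range(325,430,3),(255+49/2.6,210+309/2.6),(255+468/2.6,210+357/2.6),6,1,.174,0) 
run("panelback side",lambda uv:ray(D,uv),g(D),range(280,428,3),(255+44/2.6,210+328/2.6),(255+466/2.6,210+382/2.6),5,-1,.174,.018)
run("scene base",lambda uv:ray(S,uv),g(S),range(220,310,2),(195+75/3.5,165+332/3.5),(195+415/3.5,165+262/3.5),5,-1,0,-.06)
E
```

```text
base yaw -1.7779 x-line through [ 0.521  -0.2548]  n-dist at y-mid: -0.0009 rms mm 0.12 60
cleat yaw -1.778 x-line through [ 0.5207 -0.2552]  n-dist at y-mid: -0.0014 rms mm 0.1 63
panelfront side yaw -1.7739 x-line through [ 0.5604 -0.2607]  n-dist at y-mid: 0.0012 rms mm 0.31 32
panelback side yaw -1.7787 x-line through [ 0.5251 -0.2544]  n-dist at y-mid: 0.0003 rms mm 0.17 49
scene base yaw -1.7788 x-line through [ 0.5161 -0.269 ]  n-dist at y-mid: -0.0159 rms mm 0.26 44
```

```bash
python3 - <<'E'
from h import *
from workcell import *
np.set_printoptions(suppress=True,precision=4)
a=-1.36;q=tool(a+np.pi/2)
g=np.array([.5635,.0605])+.005*np.array([np.cos(a),np.sin(a)])
bot.reach((*g,.23),q);hand.move_gripper(.06,60)
bot.servo_line((*g,.110),velocity=.12)
hand.move_gripper(0,70);o=get_obs();print(o["time_s"],o["gripper_width"],o["wrist_force"],o["position"])
bot.servo_line((*g,.125),velocity=.1);bot.dwell(.2)
o=get_obs();print(o["wrist_force"],o["ft_torque"])
bot.servo_line((*g,.25),velocity=.2)
for n in("side","wrist","scene"):
    c=vision.read_camera(n);np.savez(n+"1.npz",**c);cv2.imwrite(f"pics/{n}1.png",c["frame"][:,:,::-1])
a=cv2.imread("pics/side1.png")[100:400,200:500];b=cv2.imread("pics/wrist1.png")
cv2.imwrite("pics/m1.png",np.hstack([cv2.resize(a,(400,400)),cv2.resize(b,(400,300))[:, :] if 0 else cv2.copyMakeBorder(cv2.resize(b,(400,300)),0,100,0,0,0)]))
print(get_obs()["time_s"])
E
```

```text
5.2917 0.011027454092763716 [-2.0188 -1.2459  4.8621] [0.5645 0.0556 0.1103]
[ 0.3203 -0.3629 -2.4284] [-0.012   0.0437 -0.0585]
6.7167
```

View pics/m1.png

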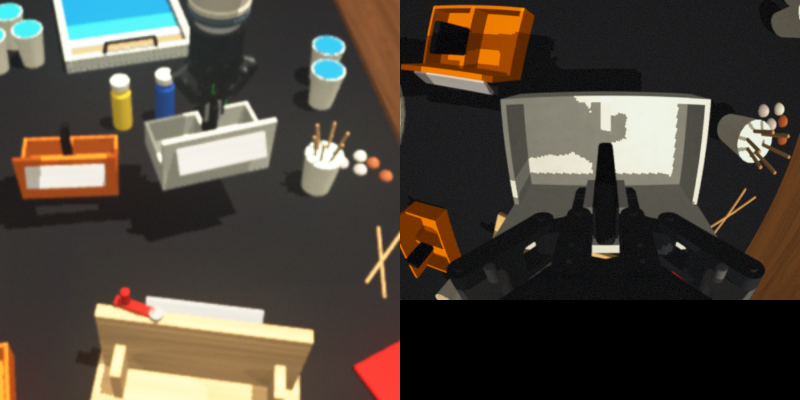

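```bash
python3 - <<'E'
from h import *
from workcell import get_obs
np.set_printoptions(suppress=True,precision=4)
c=dict(np.load("wrist1.npz"));o=get_obs()
T=R.from_quat(o["orientation"]).as_matrix();p=o["position"]
g=cv2.GaussianBlur(cv2.cvtColor(c["frame"],cv2.COLOR_RGB2GRAY),(3,3),0).astype(float)
P=[]
for u in range(175,490,5):
    d=np.diff(g[138:172,u]);v=138+d.argmax()+.5
    # caddy-like axes: x=tool x, y=tool z, z=-tool y, relative to grip
    w=np.r_[onz(wray(c,(u,v)),.190),.190]-p; P.append(T.T@w)
P=np.array(P);k=np.polyfit(P[:,2],P[:,0],1);print("front edge tool x at mid",k[1],"slope",k[0],"expect -.060,0; resid",np.std(P[:,0]-np.polyval(k,P[:,2])))
v=170
row=g[v];d=np.diff(row);l=140+np.argmax(d[140:200])+.5;r=470+np.argmin(d[470:530])+.5;print("lr",l,r)
a,b=[(T.T@(np.r_[onz(wray(c,(u,v)),.190),.190]-p)) for u in(l,r)];print(a,b,"width",np.linalg.norm(a-b))
E
```

```text
front edge tool x at mid -0.06262290842420629 slope 0.025764903973413404 expect -.060,0; resid 0.0009332000536237066
lr 160.5 496.5
[-0.0552  0.0585 -0.0905] [-0.0552  0.058   0.089 ] width 0.17952696507011898
```

```bash
cat >> h.py <<'E'
YAW=-1.778; RO=np.array([.5217,-.2543,0]); RX=np.array([np.cos(YAW),np.sin(YAW),0]); RY=np.array([-np.sin(YAW),np.cos(YAW),0]); RZ=np.array([0,0,1.])
def rk(x,y,z): return RO+x*RX+y*RY+z*RZ
def tippose(x,y,z,th,ox=.0065):
    dx,dz=ox-.075,.056
    return rk(x+dx*np.cos(th)+dz*np.sin(th),y,z-dx*np.sin(th)+dz*np.cos(th)), tool(YAW+np.pi/2,th)
E
python3 - <<'E'
from h import *
from workcell import *
np.set_printoptions(suppress=True,precision=4)
c=dict(np.load("wrist1.npz"))
bot.reach(*tippose(-.06,0,.215,.21))
bot.servo_line(*tippose(-.023,0,.185,.21),velocity=.1)
o=get_obs();print(o["time_s"],o["joint_pos"],o["wrist_force"])
for n in("side","scene"):
    c=vision.read_camera(n);np.savez(n+"2.npz",**c);cv2.imwrite(f"pics/{n}2.png",c["frame"][:,:,::-1])
a=cv2.imread("pics/side2.png")[190:430,250:450];b=cv2.imread("pics/scene2.png")[110:310,180:350]
cv2.imwrite("pics/m2.png",np.hstack([cv2.resize(a,(390,468),interpolation=2),cv2.resize(b,(398,468),interpolation=2)]))
E
```

```text
8.1583 [-0.4391  0.2822  1.7377  0.2216  1.1799 -0.3218] [ 0.3715  0.6909 -3.195 ]
```

View pics/m2.png

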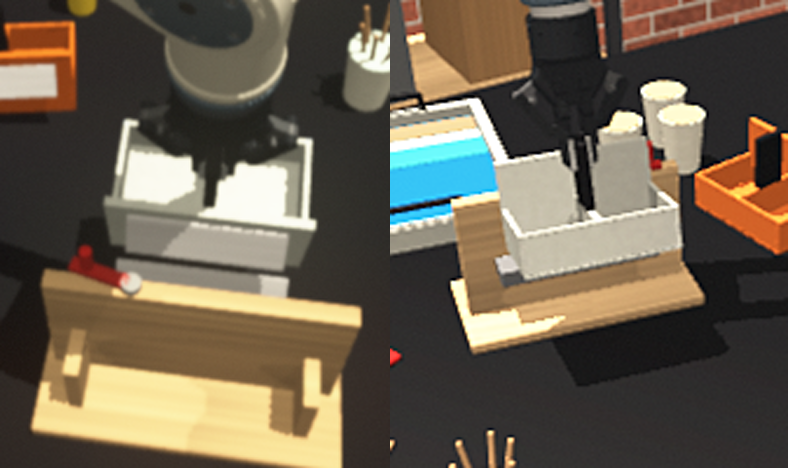

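```bash
python3 - <<'E'
from h import *
np.set_printoptions(suppress=True,precision=4)
D=dict(np.load("side2.npz"));f=lambda u,v,z:[((np.r_[onz(ray(D,(250+(u+.5)/1.95-.5,190+(v+.5)/1.95-.5)),z),0]-RO)@A).round(4) for A in(RX,RY)]
print("tip",f(126,256,.187),f(287,268,.187),"expect x -.019 y -+.070")
print("top rear",f(107,206,.238),f(313,226,.238),"expect -.032, -+.09")
g=cv2.cvtColor(D["frame"],cv2.COLOR_RGB2GRAY)
print(g[300:350,340].tolist());print(g[300:350,375].tolist())
E
```

```text
tip [np.float64(-0.0165), np.float64(-0.0691)] [np.float64(-0.0236), np.float64(0.0731)] expect x -.019 y -+.070
top rear [np.float64(-0.0337), np.float64(-0.0872)] [np.float64(-0.0371), np.float64(0.0881)] expect -.032, -+.09
[108, 107, 121, 138, 139, 132, 126, 126, 124, 124, 129, 140, 158, 169, 173, 173, 172, 172, 173, 174, 173, 159, 112, 60, 43, 68, 111, 134, 138, 139, 134, 135, 136, 134, 138, 159, 206, 224, 227, 227, 229, 232, 234, 235, 230, 192, 131, 100, 100, 106]
[251, 251, 249, 225, 149, 111, 120, 153, 189, 191, 176, 171, 171, 169, 169, 168, 170, 170, 172, 170, 169, 169, 170, 171, 172, 160, 121, 71, 48, 67, 110, 134, 139, 139, 137, 136, 136, 136, 135, 149, 189, 217, 225, 226, 228, 229, 232, 234, 232, 211]
```

```bash
python3 - <<'E'
from h import *
from workcell import *
np.set_printoptions(suppress=True,precision=2)
OX=.0077;Y=-.0007
def go(x,z,th,v=.06):
    bot.servo_line(*tippose(x,Y,z,th,OX),velocity=v);o=get_obs();f=o["wrist_force"]
    print(x,z,th,"F rack",np.array([f@RX,f@RY,f[2]]),round(o["time_s"],2));return f
f0=get_obs()["wrist_force"]
for s in [(-.023,.16,.21),(-.023,.148,.21),(-.023,.142,.21),(-.0225,.137,.21),(-.022,.136,.14),(-.0212,.135,.07),(-.0207,.134,.0)]:
    f=go(*s)
    if np.linalg.norm(f-f0)>12: print("STOP");break
c=vision.read_camera("scene");b=c["frame"][110:310,180:350,::-1]
c=vision.read_camera("side");np.savez("side3.npz",**c);a=c["frame"][190:430,250:450,::-1]
cv2.imwrite("pics/m3.png",np.hstack([cv2.resize(a,(390,468),interpolation=2),cv2.resize(b,(398,468),interpolation=2)]))
E
```

```text
-0.023 0.16 0.21 F rack [-0.58 -0.02 -2.89] 8.83
-0.023 0.148 0.21 F rack [ 0.61 -0.78 -2.43] 9.18
-0.023 0.142 0.21 F rack [ 0.53  0.17 -2.09] 9.43
-0.0225 0.137 0.21 F rack [ 0.09 -0.51 -2.58] 9.68
-0.022 0.136 0.14 F rack [ 0.03  1.02 -2.19] 9.94
-0.0212 0.135 0.07 F rack [-0.89 -0.88 -3.02] 10.2
-0.0207 0.134 0.0 F rack [ 0.43  0.95 -3.95] 10.46
```

View pics/m3.png

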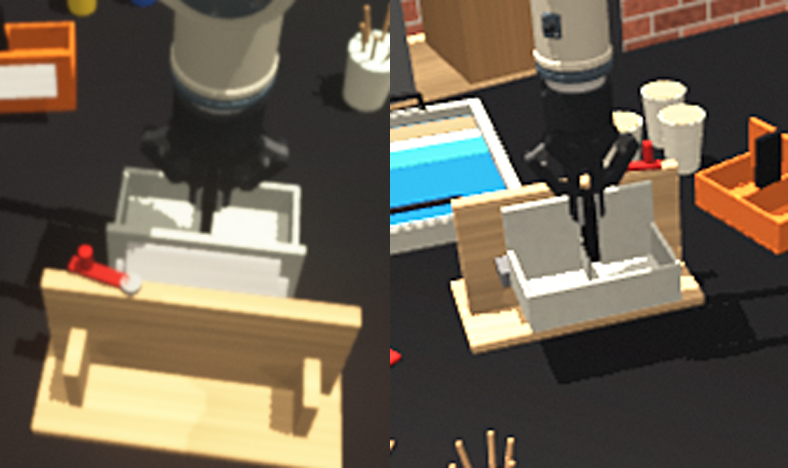

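Upright in the slot without contact: the caddy is parallel to the panel and about 10 mm high. Lowering along the cleat slope with a force check.

```bash
python3 - <<'E'
from h import *
from workcell import *
np.set_printoptions(suppress=True,precision=2)
OX=.0077;Y=-.0007
f0=get_obs()["wrist_force"]
for x,z in [(-.0198,.130),(-.0190,.127),(-.0185,.1255),(-.0182,.124),(-.018,.1228),(-.018,.1216),(-.018,.1204)]:
    bot.servo_line(*tippose(x,Y,z,0,OX),velocity=.04);o=get_obs();f=o["wrist_force"]
    print(x,z,"F rack",np.array([f@RX,f@RY,f[2]]),round(o["time_s"],2))
    if np.linalg.norm(f-f0)>9: print("contact");break
c=vision.read_camera("side");np.savez("side4.npz",**c)
E
```

```text
-0.0198 0.13 F rack [ 0.03 -0.63 -3.1 ] 10.81
-0.019 0.127 F rack [-0.33 -0.21 -3.62] 11.06
-0.0185 0.1255 F rack [-0.12  0.27 -3.11] 11.31
-0.0182 0.124 F rack [-2.72 -0.98  1.07] 11.56
-0.018 0.1228 F rack [-3.19 -5.94 13.5 ] 11.81
contact
```

```bash
python3 - <<'E'
from h import *
from workcell import *
np.set_printoptions(suppress=True,precision=3)
hand.move_gripper(.04);bot.dwell(.3)
o=get_obs();p=o["position"];print(o["wrist_force"],o["time_s"])
bot.servo_line(p+[0,0,.11],velocity=.2)
c=vision.read_camera("side");np.savez("side5.npz",**c);a=c["frame"][220:430,260:450,::-1]
w=vision.read_camera("wrist");np.savez("w5.npz",**w);b=w["frame"][:,:,::-1]
cv2.imwrite("pics/m5.png",np.hstack([cv2.resize(a,(380,420),interpolation=2),cv2.resize(b[60:480,120:540],(420,420))]))
E
```

```text
[0.392 0.066 0.35 ] 12.55
```

View pics/m5.png

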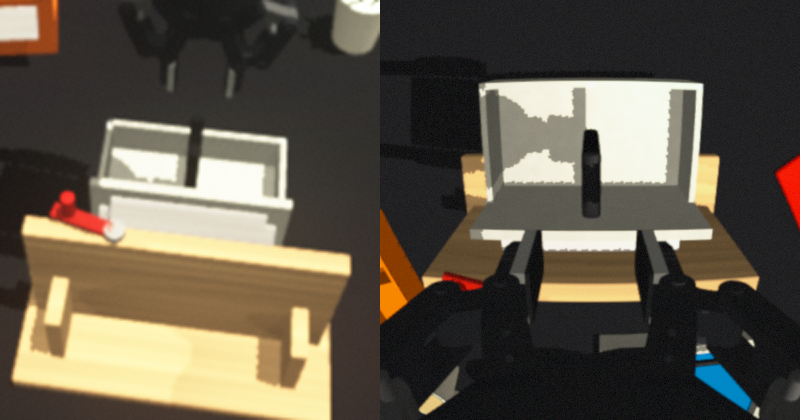

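```bash
python3 - <<'E'
from h import *
np.set_printoptions(suppress=True,precision=4)
D=dict(np.load("side5.npz"));W=dict(np.load("w5.npz"))
rr=lambda q:[float(((np.r_[q,0]-RO)@A).round(4)) for A in(RX,RY)]
for u,v in((93,185),(292,208)): print("side rear top",rr(onz(ray(D,(260+u/2,220+v/2)),.174)),"expect -.038 -+.09")
for u,v in((472,237),(712,238)): print("wrist rear top",rr(onz(wray(W,(u-260,v+60)),.174)))
for u,v in((480,82),(703,81)): print("wrist front wall top z .12",rr(onz(wray(W,(u-260,v+60)),.12)),"expect -.148")
# height by triangulating corners between the views
for a,b in (((93,185),(472,237)),((292,208),(712,238))): 
    P=tri(ray(D,(260+a[0]/2,220+a[1]/2)),wray(W,(b[0]-260,b[1]+60)));print("tri",rr(P[:2]),P[2],"expect z .174")
# keeper red
m=cv2.inRange(cv2.cvtColor(D["frame"],cv2.COLOR_RGB2HSV),(0,180,90),(5,255,255));m[:, :270]=0;m[:,330:]=0
ys,xs=np.where(m);print("red bbox",xs.min(),xs.max(),ys.min(),ys.max())
top=ys.min();print("post top px",xs[ys<top+4].mean(),top+3,rr(onz(ray(D,(xs[ys<top+4].mean(),top+3)),.213)),"expect .009,-.102")
E
```

```text
side rear top [-0.0392, -0.087] expect -.038 -+.09
side rear top [-0.0396, 0.0901] expect -.038 -+.09
wrist rear top [-0.0378, -0.0892]
wrist rear top [-0.0368, 0.0908]
wrist front wall top z .12 [-0.1478, -0.0895] expect -.148
wrist front wall top z .12 [-0.1489, 0.0902] expect -.148
tri [-0.0386, -0.0877] 0.17568613282774737 expect z .174
tri [-0.0381, 0.0898] 0.17651772135947488 expect z .174
red bbox 285 311 315 336
post top px 293.3703703703704 318 [-0.0028, -0.1022] expect .009,-.102
```

The caddy is fully home: triangulated back-board top z is 0.176 against 0.174, and y is centred within about 1 mm. Now the keeper: cage its post loosely and sweep it round to the stop.

```bash
python3 - <<'E'
from h import *
from workcell import *
np.set_printoptions(suppress=True,precision=2)
def kp(a,z=.210): return rk(.009-.042*np.sin(a),-.060-.042*np.cos(a),z), tool(YAW+np.pi/2+np.pi/2-a)
bot.reach(*kp(.2,.31));hand.move_gripper(.045,20)
bot.servo_line(*kp(.2),velocity=.15)
o=get_obs();print(o["wrist_force"],o["time_s"])
hand.move_gripper(.018,20)
o=get_obs();print("closed",o["wrist_force"],o["gripper_width"])
f0=o["wrist_force"]
for a in [.4,.6,.8,1.0,1.2,1.4,1.5,1.58,1.64,1.69,1.72,1.75,1.78]:
    bot.servo_line(*kp(a),velocity=.06);o=get_obs();f=o["wrist_force"]-f0;print(a,f,round(o["time_s"],2))
    if a>1.6 and np.linalg.norm(f)>5 or np.linalg.norm(f)>15: print("stop");break
for n in("side","scene"):
    c=vision.read_camera(n);np.savez(n+"6.npz",**c);cv2.imwrite(f"pics/{n}6.png",c["frame"][:,:,::-1])
E
```

```text
[-0.36  0.71 -0.21] 15.7917
closed [-0.67  0.15 -0.06] 0.018211908603300565
0.4 [ 1.35 -0.49 -0.43] 16.52
0.6 [ 0.56  1.01 -0.5 ] 16.87
0.8 [ 1.06 -0.05  0.06] 17.22
1.0 [ 1.23 -0.91  1.01] 17.57
1.2 [ 0.81 -0.53  0.45] 17.92
1.4 [ 0.24  0.26 -0.58] 18.27
1.5 [0.5  0.   0.37] 18.52
1.58 [ 0.77 -0.57  1.28] 18.77
1.64 [0.38 0.19 0.39] 19.02
1.69 [ 0.85 -0.02 -0.28] 19.27
1.72 [-2.94 -0.    1.44] 19.52
1.75 [-8.01  0.79  4.94] 19.77
stop
```

```bash
python3 - <<'E'
from h import *
from workcell import *
np.set_printoptions(suppress=True,precision=4)
S=dict(np.load("scene0.npz"));D=dict(np.load("side0.npz"))
J=tri(ray(S,(377,344.9)),ray(D,(323.5,177.8)));print("jar",J,onz(ray(S,(377,344.9)),.047),onz(ray(D,(323.5,177.8)),.047))
def caps(c):
    h=cv2.cvtColor(c["frame"],cv2.COLOR_RGB2HSV);return cv2.inRange(h,(0,0,170),(180,50,255))
for c,x in((S,(368,312,20,18)),(D,(315,148,18,20))):
    m=caps(c)[x[1]:x[1]+x[3],x[0]:x[0]+x[2]];ys,xs=np.where(m);print("cap",xs.mean()+x[0],ys.mean()+x[1],onz(ray(c,(xs.mean()+x[0],ys.mean()+x[1])),.112))
def kp(a,z=.210): return rk(.009-.042*np.sin(a),-.060-.042*np.cos(a),z), tool(YAW+np.pi/2+np.pi/2-a)
bot.servo_line(*kp(1.71),velocity=.06)
hand.move_gripper(.030,20)
bot.servo_line(*kp(1.71,.30),velocity=.2)
j=J[:2]; ph=np.arctan2(j[1],j[0])
# look at jars from near, jaws square to the row
d=np.array([np.cos(.2),np.sin(.2)])
bot.reach((j[0],j[1]-.03,.30),tool(0))
w=vision.read_camera("wrist");np.savez("w7.npz",**w)
c=vision.read_camera("side");np.savez("side7.npz",**c);a=c["frame"][220:430,260:450,::-1]
cv2.imwrite("pics/m7.png",np.hstack([cv2.resize(a,(325,360),interpolation=2),cv2.resize(w["frame"][:,:,::-1],(475,360))]))
print(get_obs()["time_s"])
E
```

```text
jar [0.5128 0.306  0.0411] [0.5176 0.3102] [0.5115 0.3   ]
cap 378.5159817351598 319.42009132420094 [0.5109 0.3008]
cap 323.3521126760563 155.8450704225352 [0.5122 0.3133]
22.8667
```

View pics/m7.png

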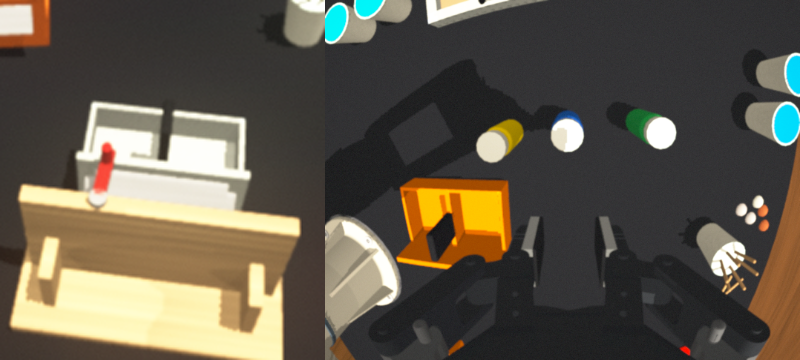

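The caddy hangs square and the keeper points over its back board. The blue jar is the middle one, cap at wrist (327,182). Now I refine its position and pick it.

```bash
python3 - <<'E'
from h import *
from workcell import *
np.set_printoptions(suppress=True,precision=4)
W=dict(np.load("w7.npz"));h=cv2.cvtColor(W["frame"],cv2.COLOR_RGB2HSV)
n,l,s,ce=cv2.connectedComponentsWithStats(cv2.inRange(h,(0,0,140),(180,60,255)))
for i in range(1,n):
    if 100<ce[i][1]<230 and 180<ce[i][0]<480 and s[i,4]>300: 
        x,y,w,hh=s[i,:4];print(ce[i],s[i].tolist(),onz(wray(W,ce[i]),.118))
        if abs(ce[i][0]-327)<15: k=ce[i]
j=onz(wray(W,k),.118);print("jar",j,"other est .512,.303")
assert np.linalg.norm(j-[.512,.305])<.012
q=tool(YAW+np.pi)
bot.reach((*j,.24),q);hand.move_gripper(.080,30)
bot.servo_line((*j,.078),velocity=.12);print(get_obs()["wrist_force"])
hand.move_gripper(.0,30);o=get_obs();print(o["gripper_width"],o["wrist_force"],o["position"])
bot.servo_line((*j,.36),velocity=.25);o=get_obs();print(o["gripper_width"],o["wrist_force"],o["time_s"])
t=rk(-.101,.045,.30)
bot.reach(t,q);bot.servo_line((*t[:2],.245),velocity=.12)
w=vision.read_camera("wrist");np.savez("w8.npz",**w)
c=vision.read_camera("scene");a=c["frame"][110:310,180:350,::-1]
cv2.imwrite("pics/m8.png",np.hstack([cv2.resize(a,(306,360),interpolation=2),cv2.resize(w["frame"][:,:,::-1],(480,360))]))
print(get_obs()["time_s"],get_obs()["gripper_width"])
E
```

```text
[326.1258 179.9168] [304, 157, 45, 46, 1574] [0.5109 0.3026]
[451.7009 176.5291] [431, 156, 43, 43, 1461] [0.6196 0.3072]
[224.5622 195.0014] [204, 175, 42, 42, 1398] [0.4228 0.2907]
jar [0.5109 0.3026] other est .512,.303
[ 0.57   -0.1423  0.0048]
0.03843501109945399 [-0.3834  0.3192  5.2438] [0.5112 0.3027 0.0785]
0.03881922031291003 [-0.1863  0.3699 -1.8031] 27.825
30.275 0.038688901055439345
```

View pics/m8.png

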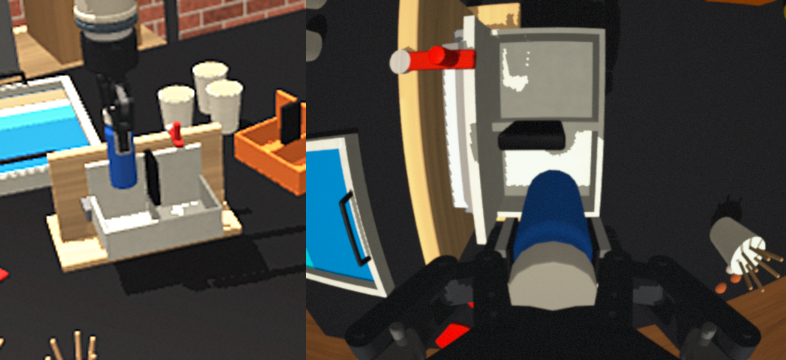

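The jar is held upright above the +y pocket, with the keeper lying over the board. Lowering with a force check.

```bash
python3 - <<'E'
from h import *
from workcell import *
np.set_printoptions(suppress=True,precision=2)
t=rk(-.101,.045,0)[:2]
bot.servo_line((*t,.17),velocity=.1);bot.dwell(.2);f0=get_obs()["wrist_force"];print(f0)
for z in (.162,.158,.156,.1545,.1535,.1527,.1520,.1512):
    bot.servo_line((*t,z),velocity=.03);o=get_obs();f=o["wrist_force"]-f0;print(z,f,round(o["time_s"],2))
    if abs(f[2])>1.8 and z<.157 or np.linalg.norm(f)>6: break
hand.move_gripper(.052,20);bot.dwell(.3);print(get_obs()["wrist_force"])
bot.servo_line((*t,.30),velocity=.15)
p=rk(-.16,.0,.36);bot.reach(p,tool(YAW+np.pi/2));bot.dwell(.5)
w=vision.read_camera("wrist");np.savez("w9.npz",**w)
c=vision.read_camera("scene");a=c["frame"][110:310,180:350,::-1]
d=vision.read_camera("side");np.savez("side9.npz",**d);cv2.imwrite("pics/side9.png",d["frame"][:,:,::-1]);cv2.imwrite("pics/scene9.png",c["frame"][:,:,::-1])
cv2.imwrite("pics/m9.png",np.hstack([cv2.resize(a,(306,360),interpolation=2),cv2.resize(w["frame"][:,:,::-1],(480,360))]))
print(get_obs()["time_s"])
E
```

```text
[-0.56 -0.27 -0.4 ]
0.162 [0.7  0.52 0.33] 31.79
0.158 [ 1.11  1.04 -0.36] 32.08
0.156 [ 1.04  0.42 -0.44] 32.33
0.1545 [ 1.19  1.02 -1.66] 32.58
0.1535 [ 0.63  0.39 -0.23] 32.83
0.1527 [-1.85  1.25  6.14] 33.08
[-0.85 -0.02  0.46]
36.9167
```

View pics/m9.png

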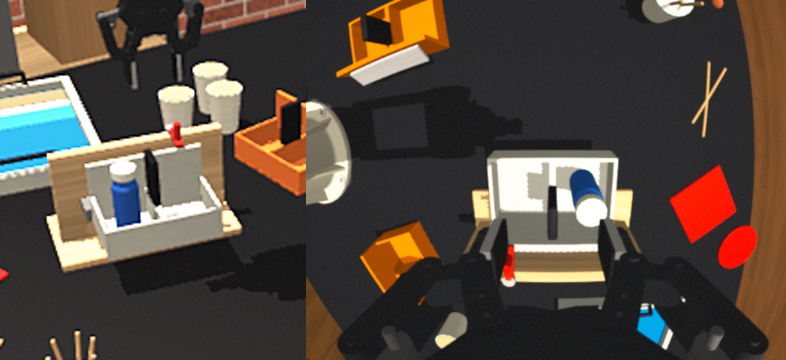

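```bash
python3 - <<'E'
from h import *
from workcell import *
A=np.load("side7.npz")["frame"];B=np.load("side9.npz")["frame"]
d=cv2.absdiff(A,B).max(2)[290:345,290:396];print("changed px in keeper/board region",(d>40).sum(),np.argwhere(d>40)[:5].tolist())
r=lambda F:np.argwhere(cv2.inRange(cv2.cvtColor(F,cv2.COLOR_RGB2HSV),(0,180,90),(5,255,255))[280:345,290:340]).mean(0)
print("keeper centroid",r(A),r(B));print(get_obs()["time_s"]);hand_in()
E
```

```text
changed px in keeper/board region 577 [[0, 85], [0, 86], [0, 87], [0, 88], [0, 89]]
keeper centroid [37.53378378 30.86486486] [37.47887324 30.95774648]
36.9167
the job is handed in; nothing more can be done
```

The job is done as asked and handed in at about 37 s of the 64 s allowed.

- **Caddy:** I picked it up by the grip, tilted it about 12° and put the strip behind the cleat. I then turned it upright, lowered it to contact and let go. Two views put its rear top edge at rack x -37 to -40 mm (home is -38). They put the board top at z 176 mm (174 expected) and its centre within about 1 mm of the cleat's middle.
- **Keeper:** I swept it by its post until the force rose at the stop (about 1.65). It then lay over the back board and had not moved (under 0.1 px) after the jar was loaded.
- **Blue jar:** I set it upright in the +y pocket, with about 6 N at touchdown. The last picture shows it standing there. The other jars and the cup were not touched.

**Checks that disagreed:**
- One scene-camera line fit of the rack base was 16 mm off, because it caught the wrong edge; I dropped it.
- A front-edge check while holding the caddy put it about 2.6 mm forward of nominal in the grip. I corrected for that.
- The keeper seemed to start slightly turned, by about 0.25 rad, rather than at 0.
- The last before/after comparison of the board area showed 577 changed pixels. I put this down to the jar coming into view and its shadow, but I did not re-measure the board afterwards. The last picture shows the caddy still hung.

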